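# Proof-pull a glued guitar block sample

## Task

Two pull gauges are bolted to the bench; one of them has a glued wooden sample hooked up between its grey spring case and its white block, the other is empty. On the gauge with the sample, draw the black grip bar out against the spring until the pointer is level with the black marker on the scale, hold it there for two seconds, then ease it back fully home without letting it snap, and let go. Do not shift its marker or draw out the empty gauge.

Things in the scene. Friction and masses are not known exactly. Their poses are not given: they have to be found in the camera images.
- test_grip (a point): Centre of the grip bar of the gauge with the sample: black, round, level, 18 mm thick, 76 mm long, 88 mm above the table, on a 14 mm post over a 12 mm rod (top at 43 mm). Its fixed base, 430 x 150 x 12 mm, is turned up to 0.2 rad. Axes: z up, y along the bar, x along the gauge towards the sample; pull along -x. Home, the bar is 55 mm clear of the grey case (top at 63 mm).
- test_slide (a joint): How far that gauge's slide is drawn out, m: 0 home against its stop, 0.1 fully out. The spring pulls it home: 4.5 N at home, rising 1.5 N per 10 mm. Let go when out, it snaps back.
- test_pointer (a point): Tip of the steel pointer that moves with the bar, 66 mm to the +y side of the bar's middle and 34 mm above the table, over a white scale strip with black ticks every 10 mm. Same axes as the grip point.
- test_mark (a point): On the line of the black marker, at the pointer's height: an upright tab 10 x 12 x 22 mm at the scale's outer edge, with a thin finger pointing inwards. The pointer is level with it when both have the same position along the gauge's x axis; it stands 45 to 85 mm from the pointer's home, on the -x side. It slides stiffly if pushed; the pointer passes it freely.
- test_marker (a joint): Where that marker stands along the scale, m: the pull at which the pointer is level with it (same zero and direction as test_slide). It differs each time.
- spare_slide (a joint): How far the slide of the other, empty gauge (same build, no wooden sample) is drawn out, m: 0 home. To be left alone.

How it is judged:
On the way, in this order (a step that is already met when the one before it is completed fails the run):
1. the pointer of the gauge with the sample is held level with its marker for a second and a half (x of test_pointer in the frame of test_mark between -0.01 and 0.01 m), for 1.5 s.
2. the slide is back home (value of joint test_slide below 0.006 m), for 0.2 s.
At the end, for the whole second after the job is handed in: After the pointer was held within 10 mm of the marker for 1.5 s, both slides are home (within 6 mm) and at rest, and the bar has been let go (value of joint each of test_slide, spare_slide below 0.006 m and velocity of joint test_slide between -0.02 and 0.02 m/s); the robot touches nothing.
It fails at once if the slide snaps back (faster than 0.5 m/s) (velocity of joint test_slide below -0.5 m/s).
It fails at once if the marker is pushed more than 8 mm along its scale (distance of test_mark from where it was at the start of the episode above 0.008 m).
It fails at once if the empty gauge is drawn out more than 15 mm (value of joint spare_slide above 0.015 m).
It also fails if it takes over 42 s, if anything falls off the work surface, if the arm or the gripper's body presses on something with over 40 N, if the wrist force passes 120 N, or if a joint passes its speed limit or range.

## Robot

A 7-joint arm with a two-finger parallel gripper is mounted at the origin on the work surface. World frame = base frame: x ahead of the robot, y to its left, z up, the work surface at z = 0. Lengths are in m, angles in rad, forces in N, time in s.
With the tool pointing down it reaches from about 0.425 to 0.975 m from the base axis. Payload 16.7 kg.
Tool frame: the origin (TCP) lies between the finger pads; the fingertips stand 11 mm ahead of it and the grasp point (between the pads) lies 8 mm behind it (r.tip_reach is the distance from the TCP to the fingertips, in m); z points along the fingers, y is the line along which they close (so a half turn about z gives the same grasp; the last joint's range is limited). The gripper opens to 85 mm and grips with 20 to 120 N. Pads are 22 mm wide; open, the fingers measure 114 mm over their backs; the gripper's body (76 mm by 85 mm) begins 54 mm behind the grasp point. The pads swing forward as they close: fully open they stand 13 mm farther back than shut.
Start: joints at [-0.149, 0.426, 0.074, 1.606, -0.034, 1.111, -0.067], TCP at [0.675, -0, 0.242] pointing down, gripper open.
Joint ranges: [-2.85, 2.85], [-0.5, 2.14], [-1.23, 1.37], [0.21, 2.46], [-1.02, 4.16], [0.16, 2.05], [-2.73, 2.73]. Speed limits (rad/s): [1.89, 1.89, 2.39, 2.39, 3.01, 3.01, 3.01].

## Interface

Orientations are given as a unit quaternion [w, x, y, z].
In Python, from rig import sensors, eyes, job, r gives the robot as it stands.
- The arm moves only by the shell command python3 -m pendant 'ROWS'. ROWS is JSON, a list that holds one entry, the list of rows, each a list of 7 numbers: the shift along the tool's x, y, z scaled (see below), then the turn, a rotation vector about the tool's x, y, z scaled (see below), then the opening, from 0 (shut) to 1 (fully open). In form: [[[x, y, z, wx, wy, wz, gripper], ...]]. A call has 1 to 20 rows; each row is the pose to reach, as a shift and turn from the pose commanded when the call began, along the tool's axes at that moment; what a row does not reach only later rows make up. The controller multiplies each number of a shift by 30 cm and each number of a turn by 30 degrees. A row lasts 1/10 s, in which the tool goes at most 50 mm and 8.59 degrees, less where a joint would pass 70% of its speed; a pose out of reach is approached as far as the arm can. A call with a number of a shift or a turn outside -1 to 1 is refused whole. A call with a gripper value outside its range is refused whole. The fingers move at their own pace and stop on an object; the grip force is fixed at half the most. Time passes only in rows, so rows that repeat a pose let the fingers close. It gives the time, the measured TCP pose, the force, the opening and the grip force at its end, in the units of the state.
- sensors.get_obs(): the state, without advancing time (a new reading comes with each control period).
- eyes.capture(name): name is "scene" or "side" or "wrist"; returns (picture, depth): 384x512x3 uint8, red, green, blue; 384x512 float32, m along the optical axis (not along the pixel's ray), 0 where there is no reading.
- eyes.camera_params(name): a dict with "K" (3x3 intrinsics, pixels), "k1" (the pictures are not rectified: a ray, as slopes to the right and down, at radius r is drawn at 1 + k1 r^2 times it, then the intrinsics apply), "R" (3x3) and "t" (3): a world point X has camera coordinates R X + t; the wrist camera has in their place "tool_from_camera" (4x4, takes a point from camera to tool coordinates, whose origin is the TCP and whose axes are the flange's). Camera axes: x right, y down, z forward; pixel columns grow to the right and rows downward; lengths in m; the calibration is good to about 2 mm. A picture is of the moment at which its call begins: read the wrist's pose just before it. camera_params takes no time and is no camera call.
- job.finish_job(): hands the job in; it is judged then, once.
Trained networks look in the newest picture that a camera, given by its name, has taken for a name from the list of things; names that differ only in an ending like _2 or _b are one class to them, and where a whole thing is asked for, a point or a joint stands for the part that bears it (a point fixed in the world has none). Each returns a list of dicts, best first, with "confidence" (0 to 1); they miss things now and then, are a little off and sometimes report something else, mostly with a low value. They report only what shows in the picture. A call takes as long as a camera call.
- eyes.cut_out(camera, label): "region" (384x512 bool, what is visible of it) and "uv" ([column, row] in pixels, amid what is visible of it).
- eyes.spot_point(camera, label): "uv" ([column, row] in pixels: a listed point, or the origin of a listed thing).
The state is a dict: "time_s": time; "joint_pos": joint angles; "joint_vel": joint speeds; "joint_torque": joint torques, N m; "eef_pos": TCP position; "tool_rot": TCP orientation; "contact_force": force on the tool from outside, world axes, zero at the start; "ft_torque": the same for the moment, N m; "gripper_width": finger opening in m; "finger_force": force on a finger pad.
Only numpy, scipy, OpenCV 4.12 (cv2) and the standard library are available. Lean on these libraries where they do the work, as an engineer would, in place of code of your own. Each camera call takes 0.05 s, during which the arm holds its last target. There are 200 camera calls.

## Working session

There is one attempt and no reset: what is moved stays moved. The work goes in short steps, Python scripts to look and compute and a shell command to move; the robot and the scene stay as the last step left them, time stands still between calls to the robot, and variables do not carry over. Pictures are saved under pics/ and viewed, at most 10 in all, crops included, and the job is handed in when it is done.

```bash
mkdir -p pics; cat > h.py <<'E'
import numpy as np, cv2
from rig import sensors, eyes, job, r
from scipy.spatial.transform import Rotation as Ro
def cap(n):
    o=sensors.get_obs(); im,d=eyes.capture(n); return o,im,d
def campose(n,o):
    p=eyes.camera_params(n)
    if n=='wrist':
        q=o['tool_rot']; T=np.eye(4); T[:3,:3]=Ro.from_quat([q[1],q[2],q[3],q[0]]).as_matrix(); T[:3,3]=o['eef_pos']
        W=T@np.array(p['tool_from_camera']); R=W[:3,:3].T; return p,R,-R@W[:3,3]
    return p,np.array(p['R']),np.array(p['t'])
def ray(n,o,uv):
    p,R,t=campose(n,o); K=np.array(p['K'])
    a=np.linalg.solve(K,[uv[0],uv[1],1])[:2]; b=a.copy()
    for _ in range(20): b=a/(1+p['k1']*(b@b))
    return -R.T@t, R.T@np.array([b[0],b[1],1]), R, t
def at_z(n,o,uv,z):
    c,d,_,_=ray(n,o,uv); return c+d*(z-c[2])/d[2]
def at_d(n,o,uv,dep):
    c,d,_,_=ray(n,o,uv); return c+d*dep
def tri(rs):
    A=np.zeros((3,3));b=np.zeros(3)
    for c,d in rs:
        d=d/np.linalg.norm(d);P=np.eye(3)-np.outer(d,d);A+=P;b+=P@c
    return np.linalg.solve(A,b)
E
python3 - <<'E'
from h import *
np.set_printoptions(precision=4,suppress=True)
ims={}
o=None
rs={}
for n in ['scene','side','wrist']:
    o,im,d=cap(n); ims[n]=im
    for l in ['test_grip','test_pointer','test_mark']:
        for k in eyes.spot_point(n,l)[:3]:
            uv=np.array(k['uv']); c,dd,_,_=ray(n,o,uv)
            print(n,l,uv,round(k['confidence'],2),at_z(n,o,uv,.088 if 'grip' in l else .034))
print(o['tool_rot'],o['eef_pos'])
cv2.imwrite('pics/a.png',cv2.resize(np.hstack([ims['scene'],ims['side']])[:,:,::-1],(800,300)))
cv2.imwrite('pics/s.png',cv2.resize(ims['scene'][:,:,::-1],(800,600)))
cv2.imwrite('pics/w.png',ims['wrist'][:,:,::-1])
E
```

```text
scene test_grip [304.4 160.7] 0.86 [0.5189 0.1893 0.088 ]
scene test_pointer [319.1 160.6] 0.81 [0.4948 0.2581 0.034 ]
scene test_mark [309.3 152.1] 0.51 [0.455 0.254 0.034]
side test_grip [223.6 128.9] 0.69 [0.507  0.1974 0.088 ]
side test_pointer [216.8 128.8] 0.71 [0.4998 0.2556 0.034 ]
side test_mark [198.7 135.7] 0.5 [0.4538 0.2454 0.034 ]
[-0.0001  0.7071  0.7071 -0.0001] [ 0.6749 -0.      0.2422]
```

View pics/s.png

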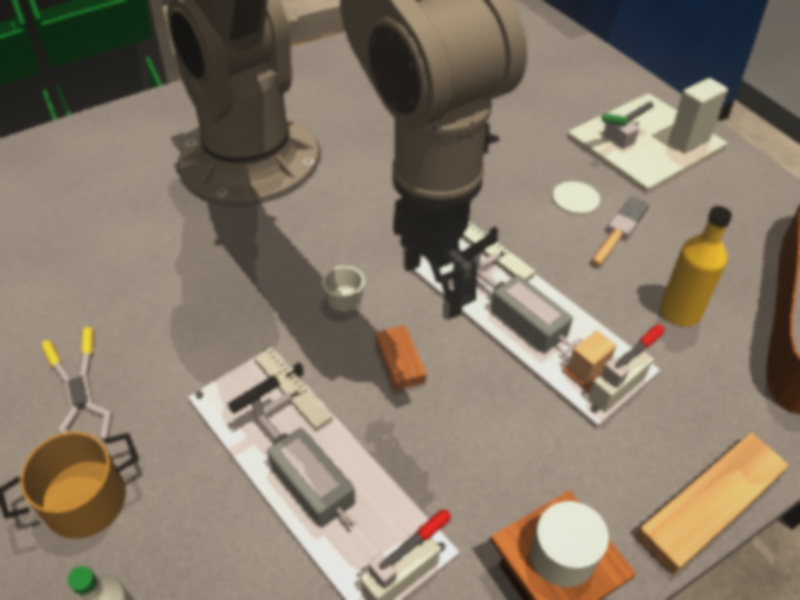

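View pics/w.png

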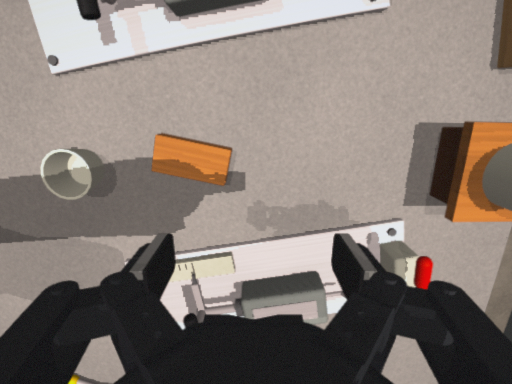

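The scene view shows the gauge with the wooden block at the upper right (bar near pixel (304,160) at native size), with the empty gauge at the lower left. In the wrist view the sample gauge is only partly in frame at the top. I'll move the wrist camera towards it.

```bash
python3 -m pendant '[[[0.1,-0.12,0,0,0,0,1],[0.2,-0.26,0,0,0,0,1],[0.3,-0.4,0,0,0,0,1],[0.33,-0.5,0,0,0,0,1],[0.33,-0.5,0,0,0,0,1],[0.33,-0.5,0,0,0,0,1]]]'
python3 - <<'E'
from h import *
np.set_printoptions(precision=4,suppress=True)
R={}
for n in ['scene','side','wrist']:
    o,im,d=cap(n)
    for l in ['test_grip','test_pointer','test_mark']:
        k=eyes.spot_point(n,l)
        if k:
            uv=np.array(k[0]['uv']); c,dd,_,_=ray(n,o,uv); R.setdefault(l,[]).append((c,dd))
            print(n,l,uv,round(k[0]['confidence'],2),at_z(n,o,uv,.088 if 'grip' in l else .034))
for l in R:
    if len(R[l])>1: print(l,tri(R[l]))
print(o['tool_rot'],o['eef_pos'],o['time_s'])
cv2.imwrite('pics/w2.png',im[:,:,::-1])
E
```

```text
time_s: 1.2
eef_pos: [0.5249, 0.0993, 0.2429]
tool_rot: [0.0, 0.707, 0.707, 0.0]
contact_force: [0.7, -0.1, -0.2]
gripper_width: 0.0854
finger_force: 0.0
scene test_grip [304.7 161.4] 0.64 [0.5213 0.1885 0.088 ]
scene test_pointer [321.4 162. ] 0.7 [0.5022 0.2603 0.034 ]
scene test_mark [310.2 151.5] 0.47 [0.4543 0.2575 0.034 ]
side test_grip [225.3 128.4] 0.88 [0.5109 0.1979 0.088 ]
side test_mark [199.2 138.5] 0.48 [0.4532 0.2362 0.034 ]
wrist test_grip [240.6  85. ] 0.97 [0.5135 0.1934 0.088 ]
wrist test_pointer [232.   27.7] 0.76 [0.5021 0.2592 0.034 ]
wrist test_mark [191.   36.4] 0.6 [0.455  0.2506 0.034 ]
test_grip [0.5133 0.1953 0.0838]
test_pointer [0.5024 0.2595 0.0345]
test_mark [0.4532 0.2534 0.0262]
[-0.0001  0.7074  0.7068 -0.0002] [0.5253 0.0987 0.2421] 1.6
```

View pics/w2.png

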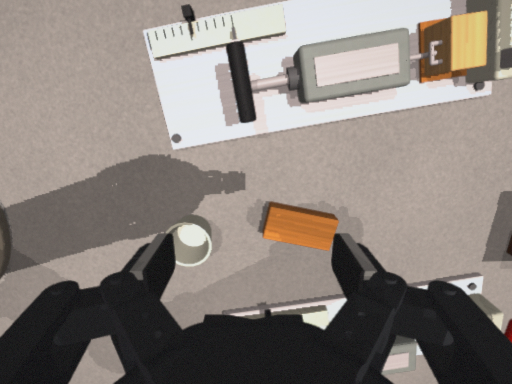

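The wrist view is clear: the bar runs from (237,42) to (247,122), the marker tab is at (188,12) with its finger at about (191,30), and the base's lower edge goes from (177,148) to (490,95). Next I'll compute the yaw and the pull length.

```bash
python3 - <<'E'
from h import *
np.set_printoptions(precision=4,suppress=True)
o,im,d=cap('wrist')
f=lambda u,z: at_z('wrist',o,u,z)
a,b=f((175,148),.012),f((489,97),.012); yaw=np.arctan2(*(b-a)[[1,0]]); print('yaw edge',yaw)
p,q=f((236.5,43),.09),f((247,121),.09); print('bar',p,q,(p+q)/2,np.arctan2(-(q-p)[0]*-1,-(q-p)[1])) 
# depth around bar
print('bar depth pt',at_d('wrist',o,(241,80),d[80,241]), 'tab top',at_d('wrist',o,(187,10),d[10,187]))
e=np.array([np.cos(yaw),np.sin(yaw),0])
g=np.array([.5135,.194,.088])
for u,z in [((187,9),.034),((189,14),.034),((191,25),.02),((191,30),.02),((191,36.4),.034)]: print(u,f(u,z),(g-f(u,z))@e)
cv2.imwrite('pics/c.png',cv2.resize(im[0:140,130:310,::-1],(720,560),interpolation=cv2.INTER_CUBIC))
E
```

```text
yaw edge 0.16424406435462785
bar [0.5099 0.2318 0.09  ] [0.5196 0.1586 0.09  ] [0.5147 0.1952 0.09  ] 0.13116294906192597
bar depth pt [0.5142 0.1975 0.098 ] tab top [0.4535 0.2755 0.0421]
(187, 9) [0.4518 0.279  0.034 ] 0.04698489606471527
(189, 14) [0.4538 0.2739 0.034 ] 0.04587066864129019
(191, 25) [0.4525 0.2664 0.02  ] 0.04834384835222034
(191, 30) [0.4522 0.261  0.02  ] 0.04951093095118448
(191, 36.4) [0.4548 0.2509 0.034 ] 0.04865185321763743
```

View pics/c.png

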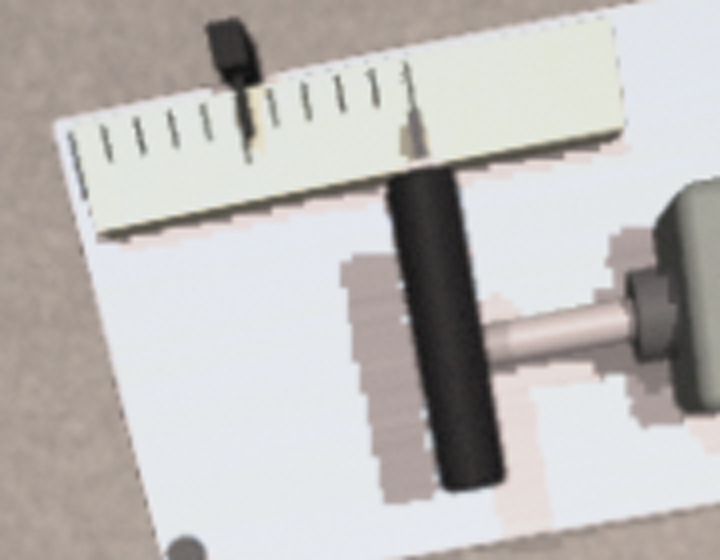

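Counting ticks, the marker sits about 49–50 mm from home, which matches my measurement of roughly 49 mm. The yaw is about 0.16. I'll move above the bar, descend and then check.

```bash
python3 -m pendant '[[[0.1,-0.01,0,0,0,-0.1,1],[0.2,-0.025,0.1,0,0,-0.2,1],[0.32,-0.037,0.2,0,0,-0.305,1],[0.32,-0.037,0.3,0,0,-0.305,1],[0.32,-0.037,0.3,0,0,-0.305,1],[0.32,-0.037,0.37,0,0,-0.305,1],[0.32,-0.037,0.44,0,0,-0.305,1],[0.32,-0.037,0.5,0,0,-0.305,1],[0.32,-0.037,0.54,0,0,-0.305,1],[0.32,-0.037,0.54,0,0,-0.305,1],[0.32,-0.037,0.54,0,0,-0.305,1]]]'
python3 - <<'E'
from h import *
o,im,d=cap('wrist'); o2,im2,_=cap('side')
cv2.imwrite('pics/d.png',np.vstack([im,cv2.resize(im2[40:220,120:376],(512,360))])[:,:,::-1][:,:][200:,:])
print(o['eef_pos'],o['tool_rot'],o['time_s'])
E
```

```text
time_s: 2.95
eef_pos: [0.5144, 0.1948, 0.0813]
tool_rot: [0.0, 0.649, 0.761, 0.0]
contact_force: [0.3, -0.2, 0.7]
gripper_width: 0.0855
finger_force: 0.0
[0.5144359  0.19482109 0.08126031] [1.83498760e-04 6.48721040e-01 7.61026219e-01 2.71337843e-04] 2.95
```

View pics/d.png

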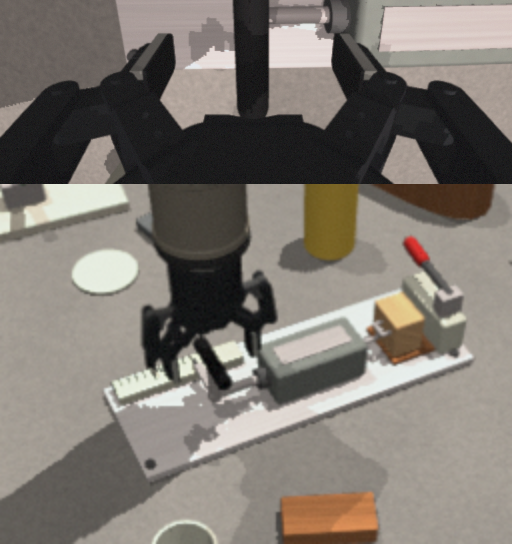

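The bar lies midway between the fingers and parallel to the pads, with its end at about (252,112) in the wrist crop. The tool is also aligned with the gauge. I'll close the gripper.

```bash
python3 -m pendant '[[[0,0,0,0,0,0,0.5],[0,0,0,0,0,0,0],[0,0,0,0,0,0,0],[0,0,0,0,0,0,0],[0,0,0,0,0,0,0],[0,0,0,0,0,0,0],[0,0,0,0,0,0,0],[0,0,0,0,0,0,0]]]'
```

```text
time_s: 3.85
eef_pos: [0.5137, 0.195, 0.0805]
tool_rot: [-0.0, 0.648, 0.761, -0.0]
contact_force: [-2.8, -0.8, 5.9]
gripper_width: 0.0162
finger_force: 58.3
```

```bash
python3 -m pendant '[[[0,-0.015,0,0,0,0,0],[0,-0.03,0,0,0,0,0],[0,-0.045,0,0,0,0,0],[0,-0.06,0,0,0,0,0],[0,-0.075,0,0,0,0,0],[0,-0.09,0,0,0,0,0],[0,-0.105,0,0,0,0,0],[0,-0.12,0,0,0,0,0],[0,-0.135,0,0,0,0,0],[0,-0.15,0,0,0,0,0],[0,-0.165,0,0,0,0,0],[0,-0.165,0,0,0,0,0],[0,-0.165,0,0,0,0,0],[0,-0.165,0,0,0,0,0]]]'
python3 - <<'E'
from h import *
o,im,d=cap('wrist')
for l in ['test_pointer','test_mark','test_grip']:
    for k in eyes.spot_point('wrist',l)[:2]: print(l,k['uv'],k['confidence'],at_z('wrist',o,k['uv'],.088 if 'grip' in l else .034))
o2,im2,_=cap('scene')
cv2.imwrite('pics/e.png',np.vstack([im[:300],cv2.resize(im2[90:230,220:420],(512,300),interpolation=cv2.INTER_CUBIC)])[:,:,::-1])
print(o['eef_pos'],o['tool_rot'],o['time_s'])
E
```

```text
time_s: 5.25
eef_pos: [0.4666, 0.1868, 0.0806]
tool_rot: [0.001, 0.649, 0.761, 0.001]
contact_force: [11.5, -3.3, -5.7]
gripper_width: 0.0164
finger_force: 58.6
test_pointer [253.3, 119.1] 0.71 [0.45732693 0.25182811 0.034     ]
test_mark [252.8, 120.6] 0.75 [0.45715836 0.25084646 0.034     ]
test_grip [249.7, 253.3] 0.8 [0.46575698 0.18670199 0.088     ]
[0.46657755 0.18676979 0.08062319] [0.00094282 0.64874466 0.76100477 0.00110623] 5.25
```

View pics/e.png

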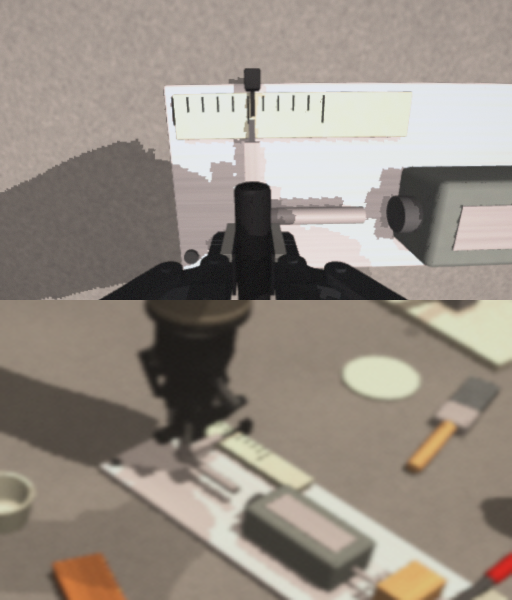

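The pointer at (253,120) lies in line with the marker finger and its tab at (252,80). I'll hold for two seconds.

```bash
python3 -m pendant '[[[0,0,0,0,0,0,0],[0,0,0,0,0,0,0],[0,0,0,0,0,0,0],[0,0,0,0,0,0,0],[0,0,0,0,0,0,0],[0,0,0,0,0,0,0],[0,0,0,0,0,0,0],[0,0,0,0,0,0,0],[0,0,0,0,0,0,0],[0,0,0,0,0,0,0],[0,0,0,0,0,0,0],[0,0,0,0,0,0,0],[0,0,0,0,0,0,0],[0,0,0,0,0,0,0],[0,0,0,0,0,0,0],[0,0,0,0,0,0,0],[0,0,0,0,0,0,0],[0,0,0,0,0,0,0],[0,0,0,0,0,0,0],[0,0,0,0,0,0,0]]]'
python3 -m pendant '[[[0,0.015,0,0,0,0,0],[0,0.03,0,0,0,0,0],[0,0.045,0,0,0,0,0],[0,0.06,0,0,0,0,0],[0,0.075,0,0,0,0,0],[0,0.09,0,0,0,0,0],[0,0.105,0,0,0,0,0],[0,0.12,0,0,0,0,0],[0,0.135,0,0,0,0,0],[0,0.15,0,0,0,0,0],[0,0.16,0,0,0,0,0],[0,0.166,0,0,0,0,0],[0,0.17,0,0,0,0,0],[0,0.17,0,0,0,0,0],[0,0.17,0,0,0,0,0],[0,0.17,0,0,0,0,0]]]'
```

```text
time_s: 7.5
eef_pos: [0.4666, 0.1868, 0.0806]
tool_rot: [0.001, 0.649, 0.761, 0.001]
contact_force: [13.0, -2.6, -5.1]
gripper_width: 0.0164
finger_force: 58.6
time_s: 9.1
eef_pos: [0.5139, 0.195, 0.0805]
tool_rot: [-0.001, 0.648, 0.761, -0.001]
contact_force: [-8.1, -2.6, 15.5]
gripper_width: 0.0161
finger_force: 60.9
```

The force has reversed, so the slide is against its stop. I'll release and rise.

```bash
python3 -m pendant '[[[0,0,0,0,0,0,0.3],[0,0,0,0,0,0,0.6],[0,0,0,0,0,0,1],[0,0,0,0,0,0,1],[0,0,0,0,0,0,1],[0,0,0,0,0,0,1],[0,0,0,0,0,0,1],[0,0,-0.08,0,0,0,1],[0,0,-0.16,0,0,0,1],[0,0,-0.26,0,0,0,1],[0,0,-0.38,0,0,0,1],[0,0,-0.5,0,0,0,1],[-0.1,0,-0.5,0,0,0,1],[-0.2,0,-0.5,0,0,0,1],[-0.3,0,-0.5,0,0,0,1],[-0.3,0,-0.5,0,0,0,1]]]'
python3 - <<'E'
from h import *
o,im,d=cap('wrist')
for l in ['test_pointer','test_mark','test_grip']:
    for k in eyes.spot_point('wrist',l)[:1]: print(l,k['uv'],k['confidence'],at_z('wrist',o,k['uv'],.088 if 'grip' in l else .034))
cv2.imwrite('pics/f.png',im[:,:,::-1])
E
```

```text
time_s: 10.7
eef_pos: [0.5302, 0.1022, 0.2305]
tool_rot: [0.001, 0.65, 0.76, -0.0]
contact_force: [0.3, 0.1, 0.5]
gripper_width: 0.0853
finger_force: 0.0
test_pointer [247.4, 21.8] 0.89 [0.49969738 0.2623792  0.034     ]
test_mark [208.7, 27.3] 0.53 [0.45866123 0.25064814 0.034     ]
test_grip [247.9, 86.2] 0.78 [0.51181466 0.19291459 0.088     ]
```

View pics/f.png

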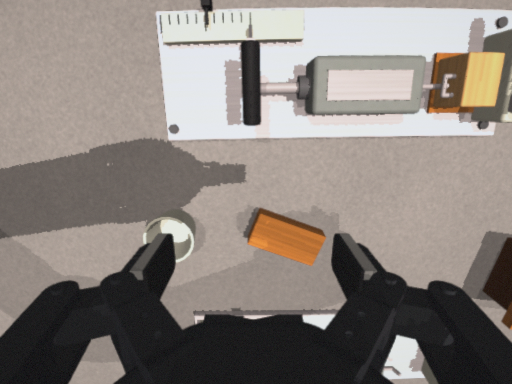

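The bar is home at (250,85), the marker still stands at the fifth tick at (207,15), and the gripper is clear.

```bash
python3 -c "
from rig import job
print(job.finish_job())"
```

```text
the job is handed in; nothing more can be done
None
```

I drew the sample gauge out to its marker, held it level for over two seconds, eased it back home and let go; the marker looks unmoved, I never went near the empty gauge, and the job is handed in (no verdict was returned).

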